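# Set the microscope lamp to step four and take the picture

### The arm

A 6-joint arm with a two-finger parallel gripper is mounted at the origin on the work surface. World frame = base frame: x ahead of the robot, y to its left, z up, the work surface at z = 0. Lengths are in mm, angles in degrees, forces in N, time in s.
With the tool pointing down it reaches from about 300 to 850 mm from the base axis. Payload 4.2 kg.
Tool frame: the origin (TCP) lies at the very end of the fingers, on their centre line; the grasp point (between the pads) lies 19 mm behind it (env.grasp_offset is the distance from the TCP to the grasp point, in mm); z points along the fingers, y is the line along which they close (so a half turn about z gives the same grasp; the last joint's range is limited). The gripper opens to 91 mm and grips with 3 to 60 N. Pads are 32 mm wide; open, the fingers measure 118 mm over their backs; the gripper's body (76 mm by 178 mm) begins 60 mm behind the grasp point.
Start: joints at [-67.895, 18.312, 89.639, -0, 72.044, -1.146], TCP at [226.989, -528.32, 184.076] pointing down, gripper open.
Joint ranges: [-177.97, 177.97], [-48.28, 115.42], [12.27, 149.76], [-77.06, 257.06], [2.81, 150.46], [-146.56, 146.56]. Speed limits (degrees/s): [147.25, 147.25, 180, 180, 180, 180].

### API

Orientations are given as [roll, pitch, yaw] about the fixed x, y, z axes, in that order (R = Rz(yaw) Ry(pitch) Rx(roll)).
In Python, from workcell import env gives the robot as it stands. The module is installed in compiled form; this text tells all that it offers.
- The arm moves only by the tool send_rows, never from a script. Its argument "motion" is a list of rows, each an object of numbers: "tx", "ty", "tz": the shift along the tool's x, y, z in units of 500 mm (1.0 is 500 mm); "rx", "ry", "rz": the turn, a rotation vector about the tool's x, y, z in units of 30 degrees (1.0 is 30 degrees); "gripper": the closure, from -1 (fully open) to 1 (shut). In form: [{"tx": .., "ty": .., "tz": .., "rx": .., "ry": .., "rz": .., "gripper": ..}, ...]. A call has 1 to 12 rows; each row shifts and turns the commanded pose from where the row before left it, along the tool's axes as they then stand; what a row does not reach is not made up. A row lasts 1/8 s, in which the tool goes at most 62.5 mm and 10.7 degrees, less where a joint would pass 70% of its speed; a pose out of reach is approached as far as the arm can. A call with a number of a shift or a turn outside -1 to 1 is refused whole. A call with a gripper value outside its range is refused whole. The fingers move at their own pace and stop on an object; "grip_force" is the grip in N (left out, the last holds). Time passes only in rows, so rows that do not move let the fingers close. It gives the time, the measured TCP pose, the force, the opening and the grip force at its end, in the units of the state.
- env.state(): the state, without advancing time (a new reading comes with each control period).
- env.grab_frame(name): name is "side" or "top"; returns a dict with "frame" (384x512x3 uint8, red, green, blue), "vertical_fov" (degrees; the focal length in pixels is half the picture's height over the tangent of half this angle, whatever the lens; pixels are square), "cx", "cy" (the principal point, pixels), "rvec" (rotation vector, rad) and "tvec" (3), from world to camera coordinates, as OpenCV has them. Camera axes: x right, y down, z forward; pixel columns grow to the right and rows downward; lengths in mm; the calibration is good to about 2 mm. A picture is of the moment at which its call begins. There is no depth.
- env.job_done(): hands the job in; it is judged then, once.
The state is a dict: "time_s": time; "qpos": joint angles; "qvel": joint speeds; "effort": joint torques, N m; "ee_pos": TCP position; "ee_rot": TCP orientation; "force": force on the tool from outside, world axes, zero at the start; "torque": the same for the moment, N m; "gripper_width": finger opening in mm; "gripper_force": force on a finger pad.
Only numpy, scipy, OpenCV 4.12 (cv2) and the standard library are available. Lean on these libraries where they do the work, as an engineer would, in place of code of your own. Each camera call takes 0.05 s, during which the arm holds its last target. There are 200 camera calls.

### The job

On the microscope's lamp controller, push the pointer of the rotary selector round clockwise (seen from above) with a fingertip, counting the clicks, until it has clicked into place at the mark with four dots; do not turn it past that mark and do not take the pointer between the fingers. Then press the round capture button beside it right down and let it come up again. Pick nothing up, leave the loose things on and around the controller where they are, and finish with the robot clear of everything.

Things in the scene. Friction and masses are not known exactly. Their poses are not given: they have to be found in the camera images.
- controller: Lamp controller, a dark steel box fixed to the bench with a flat bare-metal top: 150 (x) by 240 (y) by 55 mm high. Origin at the centre of its underside; z up; its front faces -x, +y is its left end. On its top: the selector in the left half, the capture button near the right end, and a loose spacer ring and collet near the edges.
- selector (a joint): Selector angle (rad), growing clockwise from above. Six clicks 0.628 rad (36 deg) apart: 0 at the one-dot mark (pointer along the box's +y), 1.885 at four dots, 3.142 at six; stops just beyond. Starts in click one, two or three. About 7 N on the pointer 30 mm out starts it out of a click, less brings it to the crest half-way; beyond, it snaps on by itself to the next click and stays.
- selector_axis (a point): Point on the selector's vertical turning axis at the height of the box's top face; axes as the box's. The six marks lie round it, 45 to 64 mm out, clockwise from the box's +y: each a black tick with one to six black dots.
- selector_arm (a point): Middle of the pointer, 30 mm from the turning axis, 16 mm above the box's top face; x along the pointer, outwards, y across, z up. The pointer is a black bar 10 mm wide, white line on top, reaching 42 mm from the axis (tail: 18 mm), from 4 to 28 mm above the box's top, over a hub of 19 mm radius, 9 mm high. Closed fingers can push its flat side.
- selector_tip (a point): End of the pointer, 42 mm from the turning axis, 16 mm above the box's top face.
- mark_four (a point): The mark with four dots (two rows of two), on the box's top face 58 mm from the selector's axis; the pointer must end up pointing at it.
- capture_top (a point): Centre of the top of the capture button: a grey round push button, 26 mm across, in a black housing on the box's top, 125 mm to the right (box's -y) of the selector's axis. It is pressed straight down, spring loaded.
- capture (a joint): How far the capture button is pressed (m): 0 released, 0.006 fully down (about 5 N). It springs back when released.
- spacer: Loose dark steel spacer ring, 28 mm across, 14 mm high, with a 16 mm hole, lying on the box's top towards its front edge. Origin at the centre of its underside. Leave it there.
- collet: Loose brass collet nut, 22 mm across, 22 mm high, standing on the box's top towards its rear edge. Origin at the centre of its underside. Leave it there.
- screwdriver: Loose screwdriver lying on the bench to the right of the box. Leave it there.
- jar: Loose jar, 50 mm across, 60 mm high, on the bench to the left of the box. Origin at the centre of its underside. Leave it there.
- pin_cup: Loose small steel cup, 44 mm across, 35 mm high, on the bench behind the box. Origin at the centre of its underside. Leave it there.
- tray: Loose grey divided parts tray, 110 by 80 by 28 mm, on the bench farther to the right. Origin at the centre of its underside. Leave it there.

How it is judged (in metres and radians):
On the way, in this order (a step that is already met when the one before it is completed fails the run):
1. the selector rests in the click of the four-dot mark, the button not pressed (value of joint selector between 1.73496 and 2.03496 rad and value of joint capture below 0.002 m), for 0.2 s.
2. the capture button is pressed down with the selector at the four-dot mark (value of joint selector between 1.73496 and 2.03496 rad and value of joint capture above 0.0045 m), for 0.05 s.
At the end, for the whole second after the job is handed in: The selector rests in the click of the four-dot mark (within 0.15 rad), the capture button has been pressed down at least 4.5 mm with the selector there and is up again, and every loose thing is within 15 mm of where it began (value of joint selector between 1.73496 and 2.03496 rad and value of joint capture below 0.001 m and velocity of joint selector between -0.1 and 0.1 rad/s and distance of each of spacer, collet, screwdriver, jar, pin_cup, tray from where it was at the start of the episode below 0.015 m); the robot touches nothing.
It fails at once if the selector was turned past the four-dot mark (more than 0.35 rad beyond, over the crest towards the next click) (value of joint selector above 2.23496 rad).
It fails at once if the capture button was pressed before the selector was at the four-dot mark (value of joint capture above 0.003 m and value of joint selector below 1.58496 rad).
It fails at once if the selector's pointer was taken between the fingers (y of the grasp point in the frame of selector_arm between -0.006 and 0.006 m and x of the grasp point in the frame of selector_arm between -0.05 and 0.012 m and z of the grasp point in the frame of selector_arm below 0.024 m).
It fails at once if a loose thing was picked up or pushed 15 mm or more out of its place (distance of any of spacer, collet, screwdriver, jar, pin_cup, tray from where it was at the start of the episode above 0.015 m).
It also fails if it takes over 58 s, if anything falls off the work surface, if the arm or the gripper's body presses on something with over 40 N, if the wrist force passes 120 N, or if a joint passes its speed limit or range.

## Working session

There is one attempt and no reset: what is moved stays moved. The work goes in short steps, Python scripts to look and compute and a tool call to move; the robot and the scene stay as the last step left them, time stands still between calls to the robot, and variables do not carry over. Pictures are saved under pics/ and viewed, at most 10 in all, crops included, and the job is handed in when it is done.

Besides the shell and the picture viewer there is one more tool, called after "Emit:" in YAML: its name, and indented under it one key for each argument. send_rows: Moves the arm, as the interface text tells. Shifts and turns lie within -1 to 1; 1 stands for 500 mm of shift or 30 degrees of turn. Its arguments: {"type":"object","properties":{"motion":{"type":"array"},"grip_force":{"type":"number"}},"required":["motion"]}

```bash
mkdir -p pics
cat > h.py <<'E'
from workcell import env
import numpy as np, cv2, pickle
def grab(n,f):
    d=env.grab_frame(n); cv2.imwrite(f'pics/{f}.png',d['frame'][:,:,::-1]); pickle.dump(d,open(f'{f}.pkl','wb')); return d
def cam(d):
    f=192/np.tan(np.radians(d['vertical_fov'])/2)
    K=np.array([[f,0,d['cx']],[0,f,d['cy']],[0,0,1]]); R=cv2.Rodrigues(np.array(d['rvec'],float))[0]
    return K,R,np.array(d['tvec'],float).ravel()
def onz(d,uv,z):
    K,R,t=cam(d); r=R.T@np.linalg.inv(K)@np.array([*uv,1.]); c=-R.T@t
    return c+r*(z-c[2])/r[2]
def proj(d,p):
    K,R,t=cam(d); q=K@(R@np.array(p,float)+t); return q[:2]/q[2]
def tri(d1,a,d2,b):
    P=[np.c_[K@R,K@t] for K,R,t in (cam(d1),cam(d2))]
    x=cv2.triangulatePoints(P[0],P[1],np.array(a,float),np.array(b,float)).ravel(); return x[:3]/x[3]
E
python3 - <<'E'
from h import *
s=env.state(); print(s)
for n in('side','top'):
    d=grab(n,n+'0'); K,R,t=cam(d); print(n,K[0,0],-R.T@t,R[2],d['cx'],d['cy'])
a=cv2.imread('pics/top0.png');b=cv2.imread('pics/side0.png')
cv2.imwrite('pics/top0b.png',cv2.resize(a,(800,600)));cv2.imwrite('pics/side0b.png',cv2.resize(b,(800,600)))
E
```

```text
{'time_s': 0.0, 'qpos': array([-6.78947811e+01,  1.83521885e+01,  8.97072349e+01, -1.07332282e-03,
        7.20437550e+01, -1.14700545e+00]), 'qvel': array([ 0.01174584,  0.0504132 , -0.06679622,  0.09382347, -0.07521606,
       -0.08086986]), 'effort': array([-1.40004140e-03, -4.12478507e+01, -2.31973082e+01,  7.22318399e-02,
        4.56927123e-02, -1.72741925e-04]), 'ee_pos': array([ 226.7697731 , -527.77799997,  183.20923055]), 'ee_rot': array([-1.79896822e+02, -1.04514941e-03,  2.32525552e+01]), 'force': array([-0.01460444, -0.24137648,  0.14628716]), 'torque': array([0.00622201, 0.04450129, 0.00123891]), 'gripper_force': 0.0, 'gripper_width': 91.28183402657439}
side 419.741122183906 [ 67.00465783 461.65192752 617.80975832] [ 0.57251734 -0.56056867 -0.59831987] 251.95246013452584 192.07124037159298
top 499.6234322828382 [ 411.69977544  -50.01559496 1304.64728695] [ 0.16107024 -0.00377876 -0.98693571] 251.00704447921586 198.05459732652798
```

View pics/top0b.png

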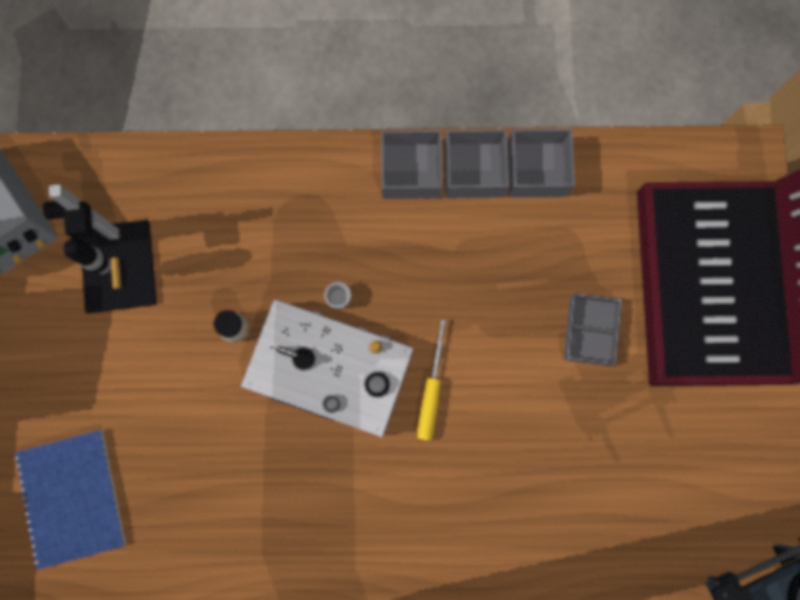

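View pics/side0b.png

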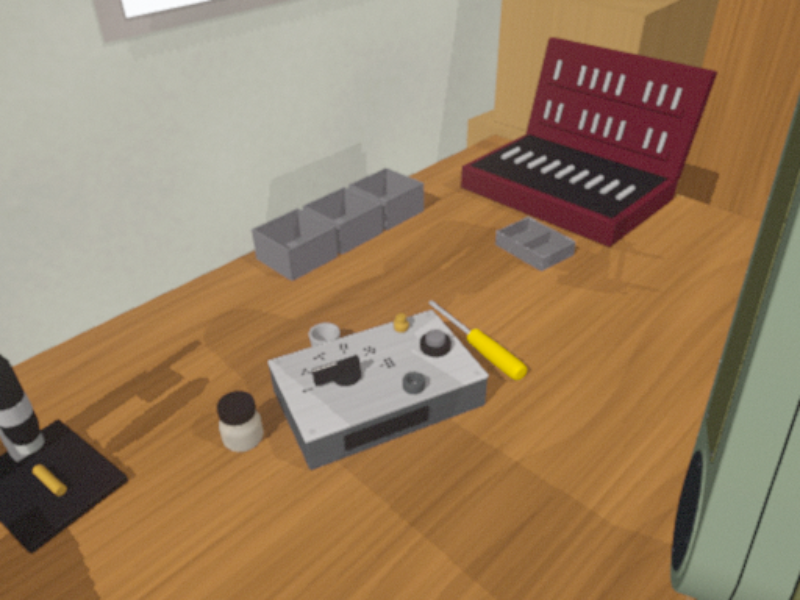

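The top view shows the box at about (327,368) in the 800x600 picture, turned about -19° in yaw. The hub is at (304,358) with the pointer to the left, the button at (377,384), the ring at (333,403) and the collet at (376,347). I'll enlarge both views.

Run:
```python
from h import *
a=cv2.imread('pics/top0.png')[185:285,150:270];b=cv2.imread('pics/side0.png')[195:300,165:315]
a=cv2.resize(a,None,fx=5,fy=5,interpolation=cv2.INTER_CUBIC)   # 600x500
b=cv2.resize(b,None,fx=5,fy=5,interpolation=cv2.INTER_CUBIC)
cv2.imwrite('pics/ta.png',a);cv2.imwrite('pics/sb.png',b)
```

```text
(no output)
```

View pics/ta.png

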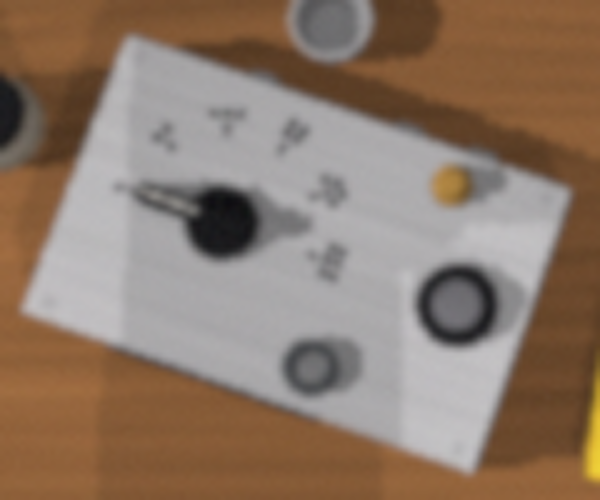

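View pics/sb.png

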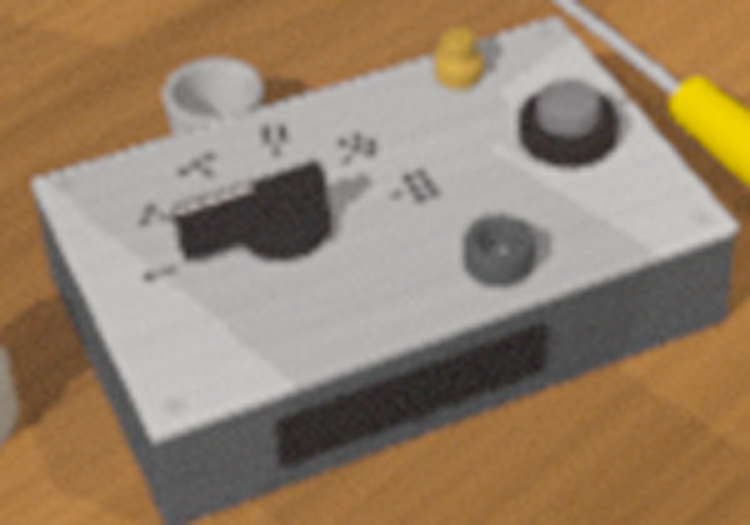

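The crops show all six marks. In the top crop the one-dot mark is at (120,187) and the four-dot mark at (293,133), and the pointer points at one dot, so three clicks are needed. Button top is at (458,303) in the top crop and (568,105) in the side crop. Next I fit the box pose.

```bash
cat >> h.py <<'E'
T=lambda x,y:((x+.5)/5-.5+150,(y+.5)/5-.5+185)
S=lambda x,y:((x+.5)/5-.5+165,(y+.5)/5-.5+195)
E
python3 - <<'E'
from h import *
from scipy.optimize import least_squares
t=pickle.load(open('top0.pkl','rb'));s=pickle.load(open('side0.pkl','rb'))
loc=np.array([[75,120],[75,-120],[-75,-120],[-75,120]])
tc=[T(130,35),T(572,187),T(472,472),T(22,310)];sc=[S(35,182),S(555,18),S(735,230),S(155,442)]
for a,b in zip(tc,sc): print('corner',tri(t,a,s,b).round(1))
def W(p,l): c,q=np.cos(p[2]),np.sin(p[2]); return np.array([p[0]+c*l[0]-q*l[1],p[1]+q*l[0]+c*l[1]])
def f(p):
    return np.ravel([[proj(t,[*W(p,l),p[3]])-a,proj(s,[*W(p,l),p[3]])-b] for l,a,b in zip(loc,tc,sc)])
r=least_squares(f,[450,50,-.33,55]);p=r.x;print(p,np.degrees(p[2]),abs(r.fun).max())
def L(w): d=np.array(w[:2])-p[:2];c,q=np.cos(p[2]),np.sin(p[2]);return np.round([c*d[0]+q*d[1],-q*d[0]+c*d[1]],1)
h=p[3]
# one-dot marks etc on face, local coordinates
for n,m,k in [('1',T(120,187),0),('2',T(165,135),0),('3',T(228,118),0),('4',T(293,133),0),('5',T(328,190),0),('6',T(328,262),0),('tip',T(137,190),28),('spacer',T(313,367),14),('collet',T(452,185),22),('hubtop',T(222,222),9),('hub28',T(222,222),28)]:
    w=onz(t,m,h+k);print(n,w.round(1),L(w))
for n,m,k in [('1',S(158,274),0),('2',S(150,213),0),('3',S(198,162),0),('4',S(275,137),0),('5',S(358,147),0),('6',S(415,188),0),('tip',S(177,212),28),('spacer',S(503,245),14)]:
    w=onz(s,m,h+k);print('side',n,w.round(1),L(w))
w=tri(t,T(458,303),s,S(568,102));print('button',w.round(1),L(w))
w=tri(t,T(452,185),s,S(461,40));print('collet',w.round(1),L(w))
w=tri(t,T(313,367),s,S(502,240));print('spacer',w.round(1),L(w))
E
```

```text
corner [634.3 136.4  53.1]
corner [554.3 -87.1  52.6]
corner [413.2 -35.4  52. ]
corner [495.3 188.6  51. ]
[ 5.24394356e+02  5.01864889e+01 -3.48987693e-01  5.14421934e+01] -19.995521929133716 1.0533661034632757
1 [557.2 141.   51.4] [-0.3 96.5]
2 [583.4 118.6  51.4] [32.  84.5]
3 [591.7  86.8  51.4] [50.7 57.4]
4 [583.7  53.9  51.4] [54.5 23.7]
5 [554.5  36.1  51.4] [33.1 -2.9]
6 [518.2  36.1  51.4] [ -1.  -15.3]
tip [552.3 128.3  79.4] [-0.5 83. ]
spacer [465.3  42.5  65.4] [-52.9 -27.4]
collet [553.8 -26.8  73.4] [ 54.  -62.3]
hubtop [538.   88.5  60.4] [-0.3 40.6]
hub28 [536.1  86.3  79.4] [-1.4 38. ]
side 1 [558.2 134.3  51.4] [ 3.  90.6]
side 2 [587.1 114.7  51.4] [36.9 82.1]
side 3 [596.6  81.9  51.4] [57.  54.5]
side 4 [585.3  50.   51.4] [57.3 20.6]
side 5 [555.7  30.8  51.4] [36.1 -7.5]
side 6 [521.   32.3  51.4] [  3.  -17.9]
side tip [554.4 124.5  79.4] [ 2.8 80.1]
side spacer [463.   42.6  65.4] [-55.1 -28.1]
button [495.3 -29.5  73.3] [ -0.1 -84.8]
collet [553.3 -27.1  75.3] [ 53.6 -62.7]
spacer [464.9  42.2  66.6] [-53.2 -27.9]
```

Box: centre (524.4, 50.2), yaw -20°. Selector axis is at (538, 88), the button at (495.3, -29.6), and the selector is at click one. I'll travel above the box with the fingers shut.

Emit:
send_rows:
  motion:
    - {"tx": 0.04, "ty": -0.037, "gripper": 1}
    - {"tx": 0.08, "ty": -0.074, "gripper": 1}
    - {"tx": 0.08, "ty": -0.074, "gripper": 1}
    - {"tx": 0.08, "ty": -0.074, "gripper": 1}
    - {"tx": 0.08, "ty": -0.074, "gripper": 1}
    - {"tx": 0.08, "ty": -0.074, "gripper": 1}
    - {"tx": 0.08, "ty": -0.074, "gripper": 1}
    - {"tx": 0.08, "ty": -0.074, "gripper": 1}
    - {"tx": 0.08, "ty": -0.074, "gripper": 1}
    - {"tx": 0.08, "ty": -0.074, "gripper": 1}
    - {"tx": 0.08, "ty": -0.074, "gripper": 1}
    - {"tx": 0.04, "ty": -0.037, "gripper": 1}
  grip_force: 30

```text
invalid input at $.motion[0]: expected keys tx, ty, tz, rx, ry, rz, gripper
```

Emit:
send_rows:
  motion:
    - {"rz": -0.3333, "gripper": 1}
    - {"rz": -0.3333, "gripper": 1}
    - {"rz": -0.3333, "gripper": 1}
    - {"rz": -0.3333, "gripper": 1}
    - {"rz": -0.3333, "gripper": 1}
    - {"rz": -0.3333, "gripper": 1}
    - {"rz": -0.3333, "gripper": 1}
    - {"rz": -0.3333, "gripper": 1}
    - {"rz": -0.3333, "gripper": 1}
    - {"rz": -0.3333, "gripper": 1}
    - {"rz": -0.3333, "gripper": 1}
    - {"rz": -0.3333, "gripper": 1}

```text
invalid input at $.motion[0]: expected keys tx, ty, tz, rx, ry, rz, gripper
```

Emit:
send_rows:
  motion:
    - {"tx": 0.04, "ty": -0.037, "tz": 0, "rx": 0, "ry": 0, "rz": 0, "gripper": 1}
    - {"tx": 0.08, "ty": -0.074, "tz": 0, "rx": 0, "ry": 0, "rz": 0, "gripper": 1}
    - {"tx": 0.08, "ty": -0.074, "tz": 0, "rx": 0, "ry": 0, "rz": 0, "gripper": 1}
    - {"tx": 0.08, "ty": -0.074, "tz": 0, "rx": 0, "ry": 0, "rz": 0, "gripper": 1}
    - {"tx": 0.08, "ty": -0.074, "tz": 0, "rx": 0, "ry": 0, "rz": 0, "gripper": 1}
    - {"tx": 0.08, "ty": -0.074, "tz": 0, "rx": 0, "ry": 0, "rz": 0, "gripper": 1}
    - {"tx": 0.08, "ty": -0.074, "tz": 0, "rx": 0, "ry": 0, "rz": 0, "gripper": 1}
    - {"tx": 0.08, "ty": -0.074, "tz": 0, "rx": 0, "ry": 0, "rz": 0, "gripper": 1}
    - {"tx": 0.08, "ty": -0.074, "tz": 0, "rx": 0, "ry": 0, "rz": 0, "gripper": 1}
    - {"tx": 0.08, "ty": -0.074, "tz": 0, "rx": 0, "ry": 0, "rz": 0, "gripper": 1}
    - {"tx": 0.08, "ty": -0.074, "tz": 0, "rx": 0, "ry": 0, "rz": 0, "gripper": 1}
    - {"tx": 0.04, "ty": -0.037, "tz": 0, "rx": 0, "ry": 0, "rz": 0, "gripper": 1}
  grip_force: 30

```text
time_s: 1.6
ee_pos: [471.1, 21.7, 183.7]
ee_rot: [-180.0, 0.0, 23.4]
force: [0.5, -0.5, -0.2]
gripper_width: 0.2
gripper_force: 0.0
```

Emit:
send_rows:
  motion:
    - {"tx": 0, "ty": 0, "tz": 0, "rx": 0, "ry": 0, "rz": -0.3333, "gripper": 1}
    - {"tx": 0, "ty": 0, "tz": 0, "rx": 0, "ry": 0, "rz": -0.3333, "gripper": 1}
    - {"tx": 0, "ty": 0, "tz": 0, "rx": 0, "ry": 0, "rz": -0.3333, "gripper": 1}
    - {"tx": 0, "ty": 0, "tz": 0, "rx": 0, "ry": 0, "rz": -0.3333, "gripper": 1}
    - {"tx": 0, "ty": 0, "tz": 0, "rx": 0, "ry": 0, "rz": -0.3333, "gripper": 1}
    - {"tx": 0, "ty": 0, "tz": 0, "rx": 0, "ry": 0, "rz": -0.3333, "gripper": 1}
    - {"tx": 0, "ty": 0, "tz": 0, "rx": 0, "ry": 0, "rz": -0.3333, "gripper": 1}
    - {"tx": 0, "ty": 0, "tz": 0, "rx": 0, "ry": 0, "rz": -0.3333, "gripper": 1}
    - {"tx": 0, "ty": 0, "tz": 0, "rx": 0, "ry": 0, "rz": -0.3333, "gripper": 1}
    - {"tx": 0, "ty": 0, "tz": 0, "rx": 0, "ry": 0, "rz": -0.3333, "gripper": 1}
    - {"tx": 0, "ty": 0, "tz": 0, "rx": 0, "ry": 0, "rz": -0.3333, "gripper": 1}
    - {"tx": 0, "ty": 0, "tz": 0, "rx": 0, "ry": 0, "rz": -0.3333, "gripper": 1}

```text
time_s: 3.1
ee_pos: [470.3, 19.3, 183.7]
ee_rot: [-180.0, -0.0, 143.6]
force: [-0.4, 0.3, -0.9]
gripper_width: 0.7
gripper_force: 0.0
```

Emit:
send_rows:
  motion:
    - {"tx": 0, "ty": 0, "tz": 0, "rx": 0, "ry": 0, "rz": -0.28, "gripper": 1}
    - {"tx": 0, "ty": 0, "tz": 0, "rx": 0, "ry": 0, "rz": -0.28, "gripper": 1}
    - {"tx": -0.005, "ty": 0.08, "tz": 0, "rx": 0, "ry": 0, "rz": 0, "gripper": 1}
    - {"tx": -0.005, "ty": 0.08, "tz": 0, "rx": 0, "ry": 0, "rz": 0, "gripper": 1}
    - {"tx": -0.0045, "ty": 0.075, "tz": 0.02, "rx": 0, "ry": 0, "rz": 0, "gripper": 1}
    - {"tx": 0, "ty": 0, "tz": 0.06, "rx": 0, "ry": 0, "rz": 0, "gripper": 1}
    - {"tx": 0, "ty": 0, "tz": 0.05, "rx": 0, "ry": 0, "rz": 0, "gripper": 1}
    - {"tx": 0, "ty": 0, "tz": 0, "rx": 0, "ry": 0, "rz": 0, "gripper": 1}
    - {"tx": 0, "ty": 0, "tz": 0, "rx": 0, "ry": 0, "rz": 0, "gripper": 1}

```text
time_s: 4.22
ee_pos: [518.1, 127.3, 119.8]
ee_rot: [180.0, 0.1, 160.0]
force: [0.6, 0.4, -0.2]
gripper_width: 0.5
gripper_force: 0.0
```

Emit:
send_rows:
  motion:
    - {"tx": 0, "ty": 0, "tz": 0.04, "rx": 0, "ry": 0, "rz": 0, "gripper": 1}
    - {"tx": 0, "ty": 0, "tz": 0.04, "rx": 0, "ry": 0, "rz": 0, "gripper": 1}
    - {"tx": 0, "ty": 0, "tz": 0.023, "rx": 0, "ry": 0, "rz": 0, "gripper": 1}
    - {"tx": 0, "ty": 0, "tz": 0, "rx": 0, "ry": 0, "rz": 0, "gripper": 1}
    - {"tx": 0, "ty": 0, "tz": 0, "rx": 0, "ry": 0, "rz": 0, "gripper": 1}

```text
time_s: 4.85
ee_pos: [518.3, 127.4, 68.5]
ee_rot: [179.9, 0.1, 160.0]
force: [-0.7, 0.1, 0.2]
gripper_width: 0.8
gripper_force: 0.0
```

```bash
cat > look.py <<'E'
from h import *; import sys
n=sys.argv[1]
t=grab('top','t'+n);s=grab('side','s'+n)
a=cv2.imread(f'pics/t{n}.png')[185:285,150:270];b=cv2.imread(f'pics/s{n}.png')[170:290,165:315]
a=cv2.resize(a,(400,333),interpolation=cv2.INTER_CUBIC);b=cv2.resize(b,(416,333),interpolation=cv2.INTER_CUBIC)
cv2.imwrite(f'pics/c{n}.png',np.hstack([a,b])[:,:800])
print({k:np.round(env.state()[k],1) for k in('time_s','ee_pos','ee_rot','force')})
E
python3 look.py 1
```

```text
{'time_s': np.float64(5.0), 'ee_pos': array([518.2, 127.4,  68.4]), 'ee_rot': array([1.799e+02, 1.000e-01, 1.600e+02]), 'force': array([-0.5,  0.6,  0.1])}
```

View pics/c1.png

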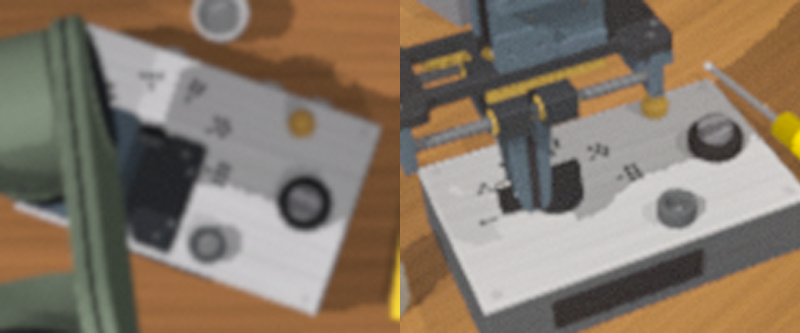

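The side crop shows the shut fingers at (535,180), just in front of the pointer's flat side, with nothing touching. I'll creep to contact.

Emit:
send_rows:
  motion:
    - {"tx": -0.004, "ty": 0, "tz": 0, "rx": 0, "ry": 0, "rz": 0, "gripper": 1}
    - {"tx": -0.004, "ty": 0, "tz": 0, "rx": 0, "ry": 0, "rz": 0, "gripper": 1}
    - {"tx": -0.004, "ty": 0, "tz": 0, "rx": 0, "ry": 0, "rz": 0, "gripper": 1}
    - {"tx": -0.004, "ty": 0, "tz": 0, "rx": 0, "ry": 0, "rz": 0, "gripper": 1}
    - {"tx": -0.004, "ty": 0, "tz": 0, "rx": 0, "ry": 0, "rz": 0, "gripper": 1}
    - {"tx": 0, "ty": 0, "tz": 0, "rx": 0, "ry": 0, "rz": 0, "gripper": 1}

```text
time_s: 5.7
ee_pos: [527.1, 123.8, 67.5]
ee_rot: [-180.0, 0.0, 160.0]
force: [-0.2, -0.3, 0.2]
gripper_width: 0.5
gripper_force: 0.0
```

Emit:
send_rows:
  motion:
    - {"tx": -0.003, "ty": 0, "tz": 0, "rx": 0, "ry": 0, "rz": 0, "gripper": 1}
    - {"tx": 0, "ty": 0, "tz": 0, "rx": 0, "ry": 0, "rz": 0, "gripper": 1}

```text
time_s: 5.95
ee_pos: [528.4, 123.3, 67.6]
ee_rot: [-180.0, 0.0, 160.0]
force: [-0.1, -0.6, 0.1]
gripper_width: 0.6
gripper_force: 0.0
```

Emit:
send_rows:
  motion:
    - {"tx": -0.003, "ty": 0, "tz": 0, "rx": 0, "ry": 0, "rz": 0, "gripper": 1}
    - {"tx": 0, "ty": 0, "tz": 0, "rx": 0, "ry": 0, "rz": 0, "gripper": 1}

```text
time_s: 6.2
ee_pos: [529.8, 122.8, 67.5]
ee_rot: [-180.0, 0.0, 160.0]
force: [-0.5, 0.0, -0.4]
gripper_width: 0.4
gripper_force: 0.0
```

Emit:
send_rows:
  motion:
    - {"tx": -0.003, "ty": 0, "tz": 0, "rx": 0, "ry": 0, "rz": 0, "gripper": 1}
    - {"tx": 0, "ty": 0, "tz": 0, "rx": 0, "ry": 0, "rz": 0, "gripper": 1}

```text
time_s: 6.45
ee_pos: [531.3, 122.3, 67.5]
ee_rot: [-180.0, 0.0, 160.0]
force: [0.5, 0.5, -0.6]
gripper_width: 0.4
gripper_force: 0.0
```

Emit:
send_rows:
  motion:
    - {"tx": -0.003, "ty": 0, "tz": 0, "rx": 0, "ry": 0, "rz": 0, "gripper": 1}
    - {"tx": 0, "ty": 0, "tz": 0, "rx": 0, "ry": 0, "rz": 0, "gripper": 1}

```text
time_s: 6.7
ee_pos: [532.7, 121.8, 67.5]
ee_rot: [-180.0, 0.0, 160.0]
force: [0.5, 0.3, -0.1]
gripper_width: 0.2
gripper_force: 0.0
```

Run:
```python
from h import *
s=grab('side','s2'); b=s['frame'][195:265,185:275,::-1]
cv2.imwrite('pics/c2.png',cv2.resize(b,(720,560),interpolation=cv2.INTER_CUBIC))
u=np.array([.94,-.342]);v=np.array([.342,.94]);ax=np.array([538.1,87.8])
for n,p in [('tcp',[*env.state()['ee_pos'][:2],67.5]),('axis28',[*ax,83]),('tipnear',[*(ax+42*v-5*u),83]),('tipfar',[*(ax+42*v+5*u),83])]:
    print(n,((proj(s,p)-[185,195]+.5)*8).round())
```

```text
tcp [197. 415.]
axis28 [285. 284.]
tipnear [126. 352.]
tipfar [111. 326.]
```

View pics/c2.png

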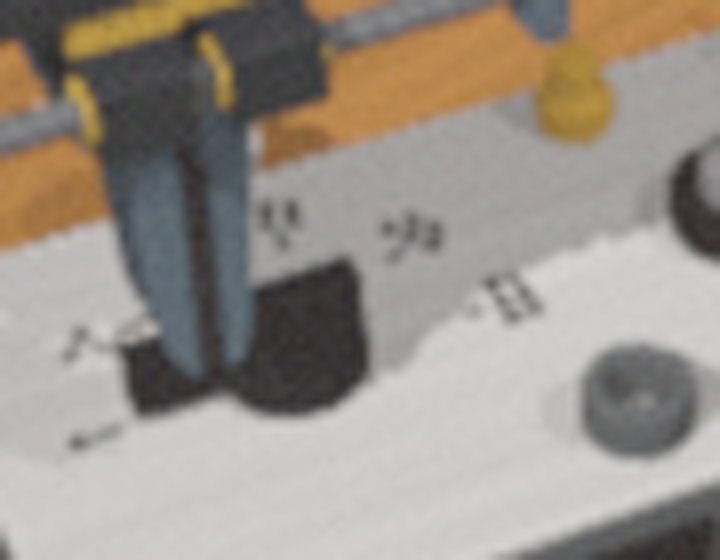

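The crop shows the fingers still in front of the pointer, narrowing to a tip at (215,385). I'll creep on.

Emit:
send_rows:
  motion:
    - {"tx": -0.003, "ty": 0, "tz": 0, "rx": 0, "ry": 0, "rz": 0, "gripper": 1}
    - {"tx": 0, "ty": 0, "tz": 0, "rx": 0, "ry": 0, "rz": 0, "gripper": 1}

```text
time_s: 7.0
ee_pos: [534.1, 121.3, 67.5]
ee_rot: [-180.0, 0.0, 160.0]
force: [-0.6, -0.1, 0.2]
gripper_width: 0.7
gripper_force: 0.0
```

Emit:
send_rows:
  motion:
    - {"tx": -0.003, "ty": 0, "tz": 0, "rx": 0, "ry": 0, "rz": 0, "gripper": 1}
    - {"tx": 0, "ty": 0, "tz": 0, "rx": 0, "ry": 0, "rz": 0, "gripper": 1}

```text
time_s: 7.25
ee_pos: [535.5, 120.8, 67.6]
ee_rot: [-180.0, 0.0, 160.0]
force: [1.0, -0.6, -0.5]
gripper_width: 0.7
gripper_force: 0.0
```

Emit:
send_rows:
  motion:
    - {"tx": -0.002, "ty": 0, "tz": 0, "rx": 0, "ry": 0, "rz": 0, "gripper": 1}
    - {"tx": 0, "ty": 0, "tz": 0, "rx": 0, "ry": 0, "rz": 0, "gripper": 1}

```text
time_s: 7.5
ee_pos: [536.4, 120.4, 67.5]
ee_rot: [-180.0, 0.0, 160.0]
force: [-0.4, 0.5, -0.4]
gripper_width: 0.6
gripper_force: 0.0
```

Emit:
send_rows:
  motion:
    - {"tx": -0.002, "ty": 0, "tz": 0, "rx": 0, "ry": 0, "rz": 0, "gripper": 1}
    - {"tx": 0, "ty": 0, "tz": 0, "rx": 0, "ry": 0, "rz": 0, "gripper": 1}

```text
time_s: 7.75
ee_pos: [537.4, 120.1, 67.5]
ee_rot: [-180.0, 0.0, 160.0]
force: [-0.5, -0.4, 0.0]
gripper_width: 0.1
gripper_force: 0.0
```

Emit:
send_rows:
  motion:
    - {"tx": 0.008, "ty": 0.004, "tz": 0, "rx": 0, "ry": 0, "rz": 0, "gripper": 1}
    - {"tx": 0, "ty": 0, "tz": 0.01, "rx": 0, "ry": 0, "rz": 0, "gripper": 1}
    - {"tx": 0, "ty": 0, "tz": 0, "rx": 0, "ry": 0, "rz": 0, "gripper": 1}

```text
time_s: 8.12
ee_pos: [533.7, 123.3, 62.0]
ee_rot: [-180.0, -0.1, 160.1]
force: [0.0, 0.1, -0.4]
gripper_width: 0.5
gripper_force: 0.0
```

Emit:
send_rows:
  motion:
    - {"tx": -0.003, "ty": 0, "tz": 0, "rx": 0, "ry": 0, "rz": 0, "gripper": 1}
    - {"tx": -0.003, "ty": 0, "tz": 0, "rx": 0, "ry": 0, "rz": 0, "gripper": 1}
    - {"tx": 0, "ty": 0, "tz": 0, "rx": 0, "ry": 0, "rz": 0, "gripper": 1}

```text
time_s: 8.5
ee_pos: [537.3, 122.3, 62.6]
ee_rot: [180.0, 0.0, 160.0]
force: [1.3, 0.6, 0.8]
gripper_width: 0.3
gripper_force: 0.0
```

Emit:
send_rows:
  motion:
    - {"tx": -0.002, "ty": 0, "tz": 0, "rx": 0, "ry": 0, "rz": 0, "gripper": 1}
    - {"tx": 0, "ty": 0, "tz": 0, "rx": 0, "ry": 0, "rz": 0, "gripper": 1}

```text
time_s: 8.75
ee_pos: [538.1, 121.9, 62.6]
ee_rot: [180.0, 0.0, 160.0]
force: [-0.5, 0.1, -0.4]
gripper_width: 0.4
gripper_force: 0.0
```

Emit:
send_rows:
  motion:
    - {"tx": -0.002, "ty": 0, "tz": 0, "rx": 0, "ry": 0, "rz": 0, "gripper": 1}
    - {"tx": 0, "ty": 0, "tz": 0, "rx": 0, "ry": 0, "rz": 0, "gripper": 1}

```text
time_s: 9.0
ee_pos: [539.0, 121.6, 62.6]
ee_rot: [-180.0, 0.0, 160.0]
force: [-0.1, 0.1, 0.8]
gripper_width: 0.4
gripper_force: 0.0
```

Run:
```python
from h import *
s=grab('side','s3'); o=pickle.load(open('side0.pkl','rb'))
c=[cv2.resize(x['frame'][200:265,185:250,::-1],(400,400),interpolation=cv2.INTER_CUBIC) for x in (o,s)]
cv2.imwrite('pics/c3.png',np.hstack(c))
u=np.array([.94,-.342]);v=np.array([.342,.94]);ax=np.array([538.1,87.8])
for n,p in [('tcp',[*env.state()['ee_pos'][:2],62.5]),('tipnear',[*(ax+42*v-5*u),83]),('tipfar',[*(ax+42*v+5*u),83]),('tipnearlow',[*(ax+42*v-5*u),59])]:
    print(n,((proj(s,p)-[185,200]+.5)*400/65).round())
```

```text
tcp [140. 290.]
tipnear [ 97. 240.]
tipfar [ 86. 220.]
tipnearlow [104. 297.]
```

View pics/c3.png

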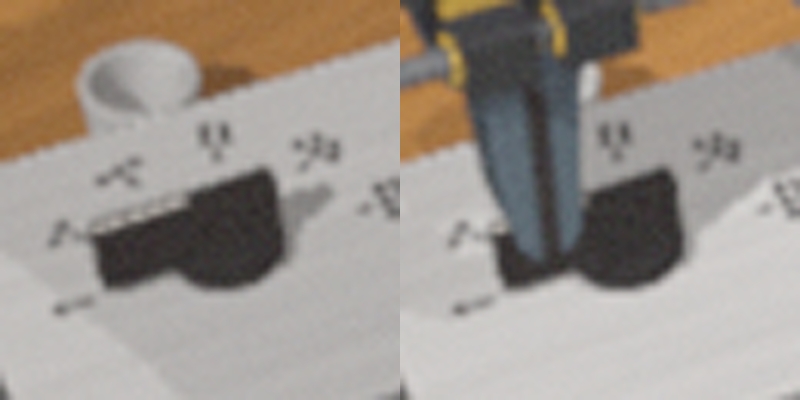

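Emit:
send_rows:
  motion:
    - {"tx": -0.0015, "ty": 0, "tz": 0, "rx": 0, "ry": 0, "rz": 0, "gripper": 1}
    - {"tx": 0, "ty": 0, "tz": 0, "rx": 0, "ry": 0, "rz": 0, "gripper": 1}

```text
time_s: 9.3
ee_pos: [539.7, 121.4, 62.5]
ee_rot: [-180.0, 0.0, 160.0]
force: [0.1, 0.9, -0.3]
gripper_width: 0.7
gripper_force: 0.0
```

Emit:
send_rows:
  motion:
    - {"tx": -0.0015, "ty": 0, "tz": 0, "rx": 0, "ry": 0, "rz": 0, "gripper": 1}
    - {"tx": 0, "ty": 0, "tz": 0, "rx": 0, "ry": 0, "rz": 0, "gripper": 1}

```text
time_s: 9.55
ee_pos: [540.4, 121.1, 62.5]
ee_rot: [-180.0, 0.0, 160.0]
force: [0.6, 0.2, 0.3]
gripper_width: 0.8
gripper_force: 0.0
```

Contact is later than expected because the tips are slim. I'll tilt the tool 20° so the tip leads and the grasp point stays well behind the pointer.

Emit:
send_rows:
  motion:
    - {"tx": 0, "ty": 0, "tz": 0, "rx": 0, "ry": -0.2222, "rz": 0, "gripper": 1}
    - {"tx": 0, "ty": 0, "tz": 0, "rx": 0, "ry": -0.2222, "rz": 0, "gripper": 1}
    - {"tx": 0, "ty": 0, "tz": 0, "rx": 0, "ry": -0.2222, "rz": 0, "gripper": 1}
    - {"tx": -0.0027, "ty": 0, "tz": -0.0075, "rx": 0, "ry": 0, "rz": 0, "gripper": 1}
    - {"tx": 0, "ty": 0, "tz": 0, "rx": 0, "ry": 0, "rz": 0, "gripper": 1}
    - {"tx": 0, "ty": 0, "tz": 0, "rx": 0, "ry": 0, "rz": 0, "gripper": 1}

```text
time_s: 10.3
ee_pos: [541.9, 121.1, 67.2]
ee_rot: [179.9, 20.0, 160.0]
force: [1.0, -0.1, -0.3]
gripper_width: 0.5
gripper_force: 0.0
```

Emit:
send_rows:
  motion:
    - {"tx": -0.0019, "ty": 0, "tz": 0.0007, "rx": 0, "ry": 0, "rz": 0, "gripper": 1}
    - {"tx": 0, "ty": 0, "tz": 0, "rx": 0, "ry": 0, "rz": 0, "gripper": 1}

```text
time_s: 10.55
ee_pos: [541.7, 120.5, 66.5]
ee_rot: [-180.0, 20.0, 160.0]
force: [0.2, 1.7, -0.2]
gripper_width: 0.5
gripper_force: 0.0
```

Emit:
send_rows:
  motion:
    - {"tx": -0.0019, "ty": 0, "tz": 0.0007, "rx": 0, "ry": 0, "rz": 0, "gripper": 1}
    - {"tx": 0, "ty": 0, "tz": 0, "rx": 0, "ry": 0, "rz": 0, "gripper": 1}

```text
time_s: 10.8
ee_pos: [542.3, 120.4, 66.5]
ee_rot: [-180.0, 20.0, 160.0]
force: [0.2, -0.3, 0.4]
gripper_width: 0.6
gripper_force: 0.0
```

Emit:
send_rows:
  motion:
    - {"tx": -0.0019, "ty": 0, "tz": 0.0007, "rx": 0, "ry": 0, "rz": 0, "gripper": 1}
    - {"tx": 0, "ty": 0, "tz": 0, "rx": 0, "ry": 0, "rz": 0, "gripper": 1}

```text
time_s: 11.05
ee_pos: [543.2, 120.1, 66.5]
ee_rot: [-180.0, 20.0, 160.0]
force: [-0.7, 0.6, -0.7]
gripper_width: 0.6
gripper_force: 0.0
```

Emit:
send_rows:
  motion:
    - {"tx": -0.0019, "ty": 0, "tz": 0.0007, "rx": 0, "ry": 0, "rz": 0, "gripper": 1}
    - {"tx": 0, "ty": 0, "tz": 0, "rx": 0, "ry": 0, "rz": 0, "gripper": 1}

```text
time_s: 11.3
ee_pos: [544.2, 119.7, 66.5]
ee_rot: [-180.0, 20.0, 160.0]
force: [0.4, 0.5, -0.3]
gripper_width: 0.6
gripper_force: 0.0
```

Emit:
send_rows:
  motion:
    - {"tx": -0.0019, "ty": 0, "tz": 0.0007, "rx": 0, "ry": 0, "rz": 0, "gripper": 1}
    - {"tx": 0, "ty": 0, "tz": 0, "rx": 0, "ry": 0, "rz": 0, "gripper": 1}

```text
time_s: 11.55
ee_pos: [545.1, 119.4, 66.5]
ee_rot: [-180.0, 20.0, 160.0]
force: [-1.1, 0.1, 0.5]
gripper_width: 0.6
gripper_force: 0.0
```

Emit:
send_rows:
  motion:
    - {"tx": -0.0019, "ty": 0, "tz": 0.0007, "rx": 0, "ry": 0, "rz": 0, "gripper": 1}
    - {"tx": 0, "ty": 0, "tz": 0, "rx": 0, "ry": 0, "rz": 0, "gripper": 1}

```text
time_s: 11.8
ee_pos: [546.1, 119.0, 66.5]
ee_rot: [-180.0, 20.0, 160.0]
force: [0.4, -0.9, 0.5]
gripper_width: 0.3
gripper_force: 0.0
```

Run:
```python
from h import *
s=grab('side','s4'); t=grab('top','t4')
c=[cv2.resize(s['frame'][200:265,185:250,::-1],(400,400),interpolation=cv2.INTER_CUBIC),cv2.resize(t['frame'][190:260,150:220,::-1],(400,400),interpolation=cv2.INTER_CUBIC)]
cv2.imwrite('pics/c4.png',np.hstack(c))
p=[*env.state()['ee_pos'][:3]]
print((proj(s,p)-[185,200]+.5)*400/65,(proj(t,p)-[150,190]+.5)*400/70, env.state()['force'])
```

```text
[130.50838725 265.74198786] [182.56585401 206.76917027] [-0.10750739 -0.19947371  0.1327888 ]
```

View pics/c4.png

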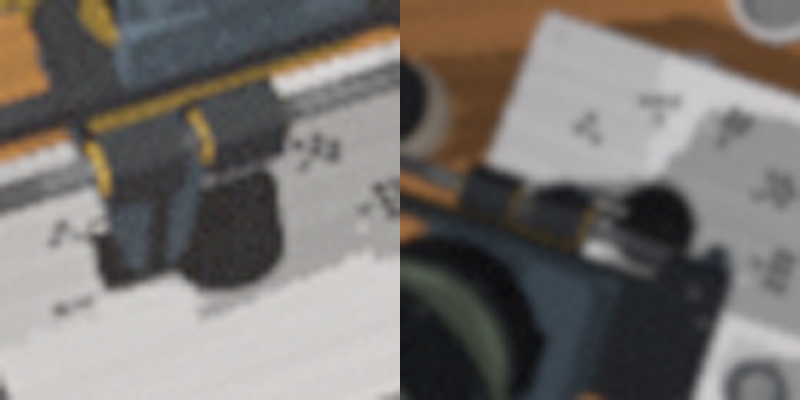

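The side panel shows the tip at about (135,272), still a few mm in front of the pointer's face, so the cameras' offset was larger than assumed. Until contact the tilt keeps the grasp point at least 11 mm behind the pointer, so I can creep on.

Emit:
send_rows:
  motion:
    - {"tx": -0.0019, "ty": 0, "tz": 0.0007, "rx": 0, "ry": 0, "rz": 0, "gripper": 1}
    - {"tx": 0, "ty": 0, "tz": 0, "rx": 0, "ry": 0, "rz": 0, "gripper": 1}

```text
time_s: 12.15
ee_pos: [547.1, 118.7, 66.5]
ee_rot: [180.0, 20.0, 160.0]
force: [-1.1, 0.7, -0.1]
gripper_width: 0.6
gripper_force: 0.0
```

Emit:
send_rows:
  motion:
    - {"tx": -0.0019, "ty": 0, "tz": 0.0007, "rx": 0, "ry": 0, "rz": 0, "gripper": 1}
    - {"tx": 0, "ty": 0, "tz": 0, "rx": 0, "ry": 0, "rz": 0, "gripper": 1}

```text
time_s: 12.4
ee_pos: [548.0, 118.4, 66.5]
ee_rot: [-180.0, 20.0, 160.0]
force: [0.9, 0.2, 0.4]
gripper_width: 0.3
gripper_force: 0.0
```

Emit:
send_rows:
  motion:
    - {"tx": -0.0019, "ty": 0, "tz": 0.0007, "rx": 0, "ry": 0, "rz": 0, "gripper": 1}
    - {"tx": 0, "ty": 0, "tz": 0, "rx": 0, "ry": 0, "rz": 0, "gripper": 1}

```text
time_s: 12.65
ee_pos: [548.9, 118.0, 66.5]
ee_rot: [-180.0, 20.0, 160.0]
force: [-0.1, 0.4, 0.5]
gripper_width: 0.6
gripper_force: 0.0
```

Emit:
send_rows:
  motion:
    - {"tx": -0.0019, "ty": 0, "tz": 0.0007, "rx": 0, "ry": 0, "rz": 0, "gripper": 1}
    - {"tx": 0, "ty": 0, "tz": 0, "rx": 0, "ry": 0, "rz": 0, "gripper": 1}

```text
time_s: 12.9
ee_pos: [549.9, 117.7, 66.5]
ee_rot: [-180.0, 20.0, 160.0]
force: [-0.5, -0.7, 0.4]
gripper_width: 0.5
gripper_force: 0.0
```

Emit:
send_rows:
  motion:
    - {"tx": -0.0019, "ty": 0, "tz": 0.0007, "rx": 0, "ry": 0, "rz": 0, "gripper": 1}
    - {"tx": 0, "ty": 0, "tz": 0, "rx": 0, "ry": 0, "rz": 0, "gripper": 1}

```text
time_s: 13.15
ee_pos: [550.8, 117.3, 66.5]
ee_rot: [-180.0, 20.0, 160.0]
force: [0.0, 0.4, -0.9]
gripper_width: 0.5
gripper_force: 0.0
```

Emit:
send_rows:
  motion:
    - {"tx": -0.0019, "ty": 0, "tz": 0.0007, "rx": 0, "ry": 0, "rz": 0, "gripper": 1}
    - {"tx": 0, "ty": 0, "tz": 0, "rx": 0, "ry": 0, "rz": 0, "gripper": 1}

```text
time_s: 13.4
ee_pos: [551.8, 117.0, 66.5]
ee_rot: [-180.0, 20.0, 160.0]
force: [-0.1, 0.2, 0.1]
gripper_width: 0.5
gripper_force: 0.0
```

Run:
```python
from h import *
s=grab('side','s5'); 
o=pickle.load(open('s4.pkl','rb'));o0=pickle.load(open('side0.pkl','rb'))
c=[cv2.resize(x['frame'][210:260,185:235,::-1],(400,400),interpolation=cv2.INTER_CUBIC) for x in (o0,s)]
cv2.imwrite('pics/c5.png',np.hstack(c))
p=env.state()['ee_pos']; print((proj(s,p)-[185,210]+.5)*8,p)
u=np.array([.94,-.342]);v=np.array([.342,.94]);ax=np.array([538.1,87.8])
for y in(-5,0,5):
  for z in (59,66.5,83): print(y,z,((proj(s,[*(ax+30*v+y*u),z])-[185,210]+.5)*8).round())
```

```text
[160.70770865 249.65183304] [551.73302671 116.97603185  66.46356668]
-5 59 [183. 290.]
-5 66.5 [180. 267.]
-5 83 [174. 216.]
0 59 [176. 277.]
0 66.5 [173. 254.]
0 83 [167. 203.]
5 59 [168. 264.]
5 66.5 [166. 241.]
5 83 [160. 190.]
```

View pics/c5.png

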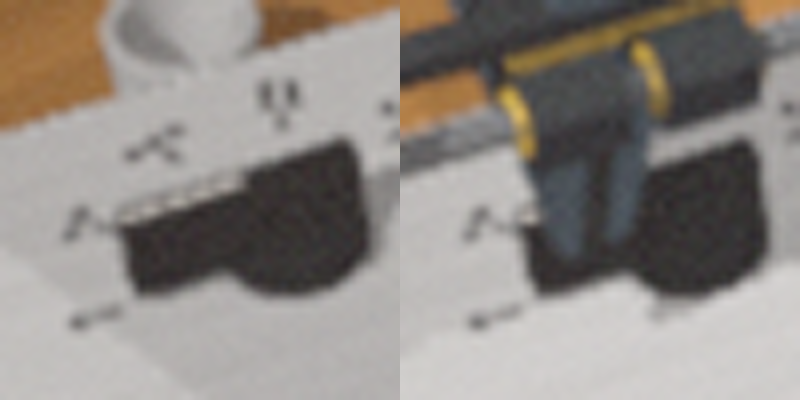

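The right panel shows the tip at (590,255), almost on the pointer's face, and the pointer hasn't moved from its place in the left panel. I'll keep creeping.

Emit:
send_rows:
  motion:
    - {"tx": -0.0019, "ty": 0, "tz": 0.0007, "rx": 0, "ry": 0, "rz": 0, "gripper": 1}
    - {"tx": 0, "ty": 0, "tz": 0, "rx": 0, "ry": 0, "rz": 0, "gripper": 1}

```text
time_s: 13.7
ee_pos: [552.7, 116.6, 66.5]
ee_rot: [-180.0, 20.0, 160.0]
force: [-0.1, 1.1, -0.1]
gripper_width: 0.3
gripper_force: 0.0
```

Emit:
send_rows:
  motion:
    - {"tx": -0.0019, "ty": 0, "tz": 0.0007, "rx": 0, "ry": 0, "rz": 0, "gripper": 1}
    - {"tx": 0, "ty": 0, "tz": 0, "rx": 0, "ry": 0, "rz": 0, "gripper": 1}

```text
time_s: 13.95
ee_pos: [553.7, 116.3, 66.5]
ee_rot: [180.0, 20.0, 160.0]
force: [0.3, 1.6, -0.5]
gripper_width: 0.1
gripper_force: 0.0
```

Emit:
send_rows:
  motion:
    - {"tx": -0.0019, "ty": 0, "tz": 0.0007, "rx": 0, "ry": 0, "rz": 0, "gripper": 1}
    - {"tx": 0, "ty": 0, "tz": 0, "rx": 0, "ry": 0, "rz": 0, "gripper": 1}

```text
time_s: 14.2
ee_pos: [554.6, 115.9, 66.5]
ee_rot: [-180.0, 20.0, 160.0]
force: [-0.4, 1.4, 1.6]
gripper_width: 0.4
gripper_force: 0.0
```

Run:
```python
from h import *
from scipy.optimize import least_squares
s=grab('side','s6'); t=pickle.load(open('top0.pkl','rb'));s0=pickle.load(open('side0.pkl','rb'))
loc=np.array([[75,120],[75,-120],[-75,-120],[-75,120]])
tc=[T(130,35),T(572,187),T(472,472),T(22,310)];sc=[S(35,182),S(555,18),S(735,230),S(155,442)]
def W(p,l): c,q=np.cos(p[2]),np.sin(p[2]); return np.array([p[0]+c*l[0]-q*l[1],p[1]+q*l[0]+c*l[1]])
for d,C in((t,tc),(s0,sc)):
    r=least_squares(lambda p:np.ravel([proj(d,[*W(p,l),55])-a for l,a in zip(loc,C)]),[524,50,-.35]);print(r.x,abs(r.fun).max().round(2))
    p=r.x;print('axis',W(p,[0,40]))
def asc(d):
    g=d['frame'][222:250,192:232].mean(2)
    for row in g: print(''.join('#' if v<50 else '+' if v<75 else '-' if v<110 else '.' for v in row))
asc(s0);print();asc(s);print(env.state()['ee_pos'],env.state()['force'],env.state()['torque'])
print(proj(s,env.state()['ee_pos'])-[192,222])
```

```text
[ 5.24426800e+02  5.07315927e+01 -3.50125865e-01] 0.67
axis [538.14744156  88.30477457]
[ 5.21665764e+02  5.18811782e+01 -3.47013509e-01] 1.21
axis [535.26939849  89.49688151]
--......................................
........................................
........................................
........................................
........................................
...................................-....
................................--+++...
.............................--+++#++-..
..........................--++#++#++++..
........................-+++++#++#++#+..
.......................-++++#++++#++#+..
.......................-++++#+++++#+#+-.
....................--++++++####+##+++-.
.................-+++#+##++++++#++++#+-.
..............--+##+#++++###++++##++#+-.
...........-++++#+#++++++##+###+##+++++.
........-+++#++#++++##++#+##+++++++++++-
........-+#++#++++#+++++++++#++#+++++++-
........-+##+##+##+++++##++++++++++++++-
.........+###+#+##++++###+++#++++++++#+.
.........+++#+++#+++##++++++++++++++#+-.
.........++++##+#++++++++++++++++++#+-..
.........-++####+++--.
[... 812 characters left out ...]
--++#+--++##++++#+++#++##-.
..........-----+++---+###++++++++#+++#+.
........--++---++++-+#++#+##+#+++++++#+.
........-#++---++++++#+++#++#++#+++++++.
.........++++--+++++##++#+++#++++#+++#+.
.........+++++++++++#++++++++#+++++++++.
.........++++++#++#+++#+++#+++++++++++..
.........+++++++++++++++++++++#++++++...
.........-##++++++--..-+#++++++++++-....
..........+++++--......-+++##+++++-.....
..........----...........-+-----........
........................................
........................................
........................................
[554.57502774 115.93966174  66.44769223] [ 0.02813494 -0.19031312  0.38387389] [0.19622593 0.01773257 0.0417874 ]
[12.04378932 17.73488869]
```

Run:
```python
from h import *
s=pickle.load(open('s1.pkl','rb'))
f=s['frame'][225:262,190:235].astype(int);g=f.mean(2)
for r,gg in zip(f,g): print(''.join('B' if p[2]-p[0]>12 else '#' if v<75 else '-' if v<120 else '.' for p,v in zip(r,gg)))
for L in(0,10,20):print(L,proj(s,[518.2,127.4,68.4+L])-[190,225])
```

```text
............-#BBBBBBB###BBBBB--..............
............-#BBBBBBB###BBBBB................
............-BBBBBBBB###-BBBB.......---......
............-BBBBBBBB-##-BBBB....---###-.....
...........---BBBBBBB-##-BBBB.---######-.....
.............-BBBBBBB-##-BBBBB##########.....
.............-BBBBBBBB###BBBB-##########.....
.............--BBBBBB-###BBBBB##########.....
.............--BBBBBBB###BBBBB##########.....
.............--BBBBBBB###BBBB-##########-....
...............-BBBBBB-##BBBB-##########-....
...............-BBBBBB-##-BBB-##########-....
.............--#BBBBBB-##-BBBB###########....
..........-#####BBBBBB-##-BBBB###########....
..........-#####BBBBBB-##-BBB-###########....
..........-#####-BBBBB-##-BBBB###########....
...........######-BBBB-##-BBB-##########-....
...........#######BBBB-###BBB-##########-....
...........#######-BBBB###BB-##########-.....
...........-#######BBBB-##BB##########-......
............#####---.BB-----########--.......
............----...........-------...........
.............................................
.............................................
.............................................
.............................................
.............................................
.............................................
.............................................
.............................................
.............................................
.............................................
.............................................
.............................................
.............................................
.............................................
.............................................
0 [21.91536645 26.40560708]
10 [21.48405733 22.4924982 ]
20 [21.0459789  18.51797396]
```

Pixel check: the fingers visibly end about 20 mm above the reported TCP, so the tip was passing over the pointer, not beside it. I'll back off, go upright, and touch the box top gently to find the true finger length.

Emit:
send_rows:
  motion:
    - {"tx": -0.0103, "ty": 0, "tz": -0.0282, "rx": 0, "ry": 0, "rz": 0, "gripper": 1}
    - {"tx": 0.04, "ty": 0, "tz": -0.0145, "rx": 0, "ry": 0, "rz": 0, "gripper": 1}
    - {"tx": 0.037, "ty": 0, "tz": -0.0135, "rx": 0, "ry": 0, "rz": 0, "gripper": 1}
    - {"tx": 0, "ty": 0, "tz": 0, "rx": 0, "ry": 0.2222, "rz": 0, "gripper": 1}
    - {"tx": 0, "ty": 0, "tz": 0, "rx": 0, "ry": 0.2222, "rz": 0, "gripper": 1}
    - {"tx": 0, "ty": 0, "tz": 0, "rx": 0, "ry": 0.2222, "rz": 0, "gripper": 1}
    - {"tx": 0, "ty": 0, "tz": 0, "rx": 0, "ry": 0, "rz": 0, "gripper": 1}

```text
time_s: 15.12
ee_pos: [518.6, 129.5, 82.3]
ee_rot: [179.9, 0.2, 159.9]
force: [-1.0, 0.8, -0.1]
gripper_width: 0.4
gripper_force: 0.0
```

Emit:
send_rows:
  motion:
    - {"tx": 0, "ty": 0, "tz": 0.02, "rx": 0, "ry": 0, "rz": 0, "gripper": 1}
    - {"tx": 0, "ty": 0, "tz": 0.02, "rx": 0, "ry": 0, "rz": 0, "gripper": 1}
    - {"tx": 0, "ty": 0, "tz": 0, "rx": 0, "ry": 0, "rz": 0, "gripper": 1}

```text
time_s: 15.5
ee_pos: [514.2, 130.0, 60.3]
ee_rot: [-179.9, -0.1, 160.1]
force: [0.6, 1.0, 1.1]
gripper_width: 0.3
gripper_force: 0.0
```

Emit:
send_rows:
  motion:
    - {"tx": 0, "ty": 0, "tz": 0.003, "rx": 0, "ry": 0, "rz": 0, "gripper": 1}
    - {"tx": 0, "ty": 0, "tz": 0.003, "rx": 0, "ry": 0, "rz": 0, "gripper": 1}
    - {"tx": 0, "ty": 0, "tz": 0, "rx": 0, "ry": 0, "rz": 0, "gripper": 1}

```text
time_s: 15.88
ee_pos: [516.1, 130.0, 58.5]
ee_rot: [180.0, 0.0, 160.0]
force: [-0.6, -0.1, -0.3]
gripper_width: 0.2
gripper_force: 0.0
```

Emit:
send_rows:
  motion:
    - {"tx": 0, "ty": 0, "tz": 0.004, "rx": 0, "ry": 0, "rz": 0, "gripper": 1}
    - {"tx": 0, "ty": 0, "tz": 0, "rx": 0, "ry": 0, "rz": 0, "gripper": 1}

```text
time_s: 16.12
ee_pos: [516.0, 129.9, 56.3]
ee_rot: [-180.0, -0.0, 160.0]
force: [-0.4, 1.3, 0.7]
gripper_width: 0.6
gripper_force: 0.0
```

Emit:
send_rows:
  motion:
    - {"tx": 0, "ty": 0, "tz": 0.003, "rx": 0, "ry": 0, "rz": 0, "gripper": 1}
    - {"tx": 0, "ty": 0, "tz": 0, "rx": 0, "ry": 0, "rz": 0, "gripper": 1}

```text
time_s: 16.38
ee_pos: [516.0, 129.9, 54.8]
ee_rot: [-180.0, -0.0, 160.0]
force: [-0.5, 0.6, 0.4]
gripper_width: 0.1
gripper_force: 0.0
```

Emit:
send_rows:
  motion:
    - {"tx": 0, "ty": 0, "tz": 0.003, "rx": 0, "ry": 0, "rz": 0, "gripper": 1}
    - {"tx": 0, "ty": 0, "tz": 0, "rx": 0, "ry": 0, "rz": 0, "gripper": 1}

```text
time_s: 16.62
ee_pos: [516.0, 129.9, 53.3]
ee_rot: [-180.0, -0.0, 160.0]
force: [-0.6, 0.0, -0.5]
gripper_width: 0.7
gripper_force: 0.0
```

Emit:
send_rows:
  motion:
    - {"tx": 0, "ty": 0, "tz": 0.003, "rx": 0, "ry": 0, "rz": 0, "gripper": 1}
    - {"tx": 0, "ty": 0, "tz": 0, "rx": 0, "ry": 0, "rz": 0, "gripper": 1}

```text
time_s: 16.88
ee_pos: [516.0, 129.9, 51.8]
ee_rot: [-180.0, -0.0, 160.0]
force: [-0.7, 0.1, -0.4]
gripper_width: 0.3
gripper_force: 0.0
```

Emit:
send_rows:
  motion:
    - {"tx": 0, "ty": 0, "tz": 0.003, "rx": 0, "ry": 0, "rz": 0, "gripper": 1}
    - {"tx": 0, "ty": 0, "tz": 0, "rx": 0, "ry": 0, "rz": 0, "gripper": 1}

```text
time_s: 17.12
ee_pos: [516.0, 129.9, 50.3]
ee_rot: [-180.0, -0.0, 160.0]
force: [1.0, 0.4, 0.5]
gripper_width: 0.4
gripper_force: 0.0
```

The reported TCP is now below the box top's 55 mm with no contact, which confirms the offset. I'll go 4 mm lower and approach the pointer sideways.

Emit:
send_rows:
  motion:
    - {"tx": 0, "ty": 0, "tz": 0.004, "rx": 0, "ry": 0, "rz": 0, "gripper": 1}
    - {"tx": 0, "ty": 0, "tz": 0.004, "rx": 0, "ry": 0, "rz": 0, "gripper": 1}
    - {"tx": 0, "ty": 0, "tz": 0, "rx": 0, "ry": 0, "rz": 0, "gripper": 1}

```text
time_s: 17.5
ee_pos: [515.9, 129.9, 46.2]
ee_rot: [-180.0, -0.0, 160.0]
force: [0.6, -0.1, 0.2]
gripper_width: 0.4
gripper_force: 0.0
```

Emit:
send_rows:
  motion:
    - {"tx": -0.006, "ty": 0, "tz": 0, "rx": 0, "ry": 0, "rz": 0, "gripper": 1}
    - {"tx": -0.006, "ty": 0, "tz": 0, "rx": 0, "ry": 0, "rz": 0, "gripper": 1}
    - {"tx": -0.004, "ty": 0, "tz": 0, "rx": 0, "ry": 0, "rz": 0, "gripper": 1}
    - {"tx": 0, "ty": 0, "tz": 0, "rx": 0, "ry": 0, "rz": 0, "gripper": 1}

```text
time_s: 18.0
ee_pos: [523.8, 127.1, 46.5]
ee_rot: [-180.0, 0.0, 160.0]
force: [0.1, -0.8, -0.9]
gripper_width: 0.5
gripper_force: 0.0
```

Emit:
send_rows:
  motion:
    - {"tx": -0.003, "ty": 0, "tz": 0, "rx": 0, "ry": 0, "rz": 0, "gripper": 1}
    - {"tx": -0.003, "ty": 0, "tz": 0, "rx": 0, "ry": 0, "rz": 0, "gripper": 1}
    - {"tx": 0, "ty": 0, "tz": 0, "rx": 0, "ry": 0, "rz": 0, "gripper": 1}

```text
time_s: 18.38
ee_pos: [526.5, 126.2, 46.5]
ee_rot: [-180.0, 0.0, 160.0]
force: [0.0, -0.4, -0.4]
gripper_width: 0.7
gripper_force: 0.0
```

Emit:
send_rows:
  motion:
    - {"tx": -0.003, "ty": 0, "tz": 0, "rx": 0, "ry": 0, "rz": 0, "gripper": 1}
    - {"tx": 0, "ty": 0, "tz": 0, "rx": 0, "ry": 0, "rz": 0, "gripper": 1}

```text
time_s: 18.62
ee_pos: [527.8, 125.7, 46.4]
ee_rot: [-180.0, -0.0, 160.0]
force: [0.8, 0.6, -0.4]
gripper_width: 0.6
gripper_force: 0.1
```

Emit:
send_rows:
  motion:
    - {"tx": -0.003, "ty": 0, "tz": 0, "rx": 0, "ry": 0, "rz": 0, "gripper": 1}
    - {"tx": 0, "ty": 0, "tz": 0, "rx": 0, "ry": 0, "rz": 0, "gripper": 1}

```text
time_s: 18.88
ee_pos: [528.1, 125.5, 46.4]
ee_rot: [-180.0, -0.1, 160.0]
force: [-4.1, 2.7, 2.5]
gripper_width: 0.6
gripper_force: 2.2
```

Contact, with -4 N in x and +2.7 N in y, so the fingers are flush on the pointer's side. Now the arc, about 36° per call.

Emit:
send_rows:
  motion:
    - {"tx": -0.0034, "ty": 0.0022, "tz": 0, "rx": 0, "ry": 0, "rz": 0.1, "gripper": 1}
    - {"tx": -0.0034, "ty": 0.0022, "tz": 0, "rx": 0, "ry": 0, "rz": 0.1, "gripper": 1}
    - {"tx": -0.0034, "ty": 0.0022, "tz": 0, "rx": 0, "ry": 0, "rz": 0.1, "gripper": 1}
    - {"tx": -0.0034, "ty": 0.0022, "tz": 0, "rx": 0, "ry": 0, "rz": 0.1, "gripper": 1}

```text
time_s: 19.38
ee_pos: [536.1, 126.7, 46.2]
ee_rot: [-179.9, -0.1, 147.9]
force: [-3.5, 3.1, 1.8]
gripper_width: 0.1
gripper_force: 2.0
```

Emit:
send_rows:
  motion:
    - {"tx": -0.0034, "ty": 0.0022, "tz": 0, "rx": 0, "ry": 0, "rz": 0.1, "gripper": 1}
    - {"tx": -0.0034, "ty": 0.0022, "tz": 0, "rx": 0, "ry": 0, "rz": 0.1, "gripper": 1}
    - {"tx": -0.0034, "ty": 0.0022, "tz": 0, "rx": 0, "ry": 0, "rz": 0.1, "gripper": 1}
    - {"tx": -0.0034, "ty": 0.0022, "tz": 0, "rx": 0, "ry": 0, "rz": 0.1, "gripper": 1}
    - {"tx": 0, "ty": 0, "tz": 0, "rx": 0, "ry": 0, "rz": 0, "gripper": 1}

```text
time_s: 20.0
ee_pos: [546.1, 125.6, 46.5]
ee_rot: [180.0, 0.1, 136.1]
force: [0.7, -0.2, 0.5]
gripper_width: 0.6
gripper_force: 0.0
```

```bash
cat > asc.py <<'E'
from h import *
s=env.grab_frame('side'); f=s['frame'][218:256,185:240].astype(int);g=f.mean(2)
for r,gg in zip(f,g): print(''.join('B' if p[2]-p[0]>12 else '#' if v<75 else '-' if v<120 else '.' for p,v in zip(r,gg)))
st=env.state();print(st['time_s'],st['ee_pos'].round(1),st['ee_rot'].round(1),st['force'].round(1))
E
python3 asc.py
```

```text
###########-B#############-............................
##########-B###########----............................
-------####BB####--##B--.........-.....................
--------BBBB-####BBBBB-.........--..-..................
..------BBBB#####BBBBBB..........-.................-...
...---.-BBBBB###-BBBBBB.........................-..-.--
....-...BBBB-###-BBBBBB............................-..-
........BBBBB###-BBBBBB............-.................--
........BBBBB###-BBBBBB................................
........BBBBB-###BBBBBB-...............................
.........BBBB-###BBBBBB--..............................
.........BBBB-###BBBBBB--------------..................
.........BBBBB###BBBBBB##-----###########----..........
..........BBBB###BBBBBB######################..........
..........BBBB###-BBBBB######################..........
..........BBBB-##-BBBBB######################-.........
..........BBBB-##-BBBBB######################-.........
...........BBB-##-BBBBB######################-.........
..........BBBBB###BBBBB######################-.........
..........-BBBB###BBBBB#############
[... 402 characters left out ...]
.........
.............BBB##-BB........--##########-.............
..............B-----B..........---------...............
.......................................................
.......................................................
.......................................................
.......................................................
.......................................................
.......................................................
.......................................................
.......................................................
.......................................................
20.05 [545.8 125.6  46.5] [1.800e+02 1.000e-01 1.361e+02] [ 0.8 -0.3 -0.4]
```

First click: the pointer snapped on, the force dropped to zero and the pointer is clear of the finger. On to the second.

Emit:
send_rows:
  motion:
    - {"tx": -0.0034, "ty": 0.0022, "tz": 0, "rx": 0, "ry": 0, "rz": 0.1, "gripper": 1}
    - {"tx": -0.0034, "ty": 0.0022, "tz": 0, "rx": 0, "ry": 0, "rz": 0.1, "gripper": 1}
    - {"tx": -0.0034, "ty": 0.0022, "tz": 0, "rx": 0, "ry": 0, "rz": 0.1, "gripper": 1}
    - {"tx": -0.0034, "ty": 0.0022, "tz": 0, "rx": 0, "ry": 0, "rz": 0.1, "gripper": 1}
    - {"tx": -0.0034, "ty": 0.0022, "tz": 0, "rx": 0, "ry": 0, "rz": 0.1, "gripper": 1}
    - {"tx": -0.0034, "ty": 0.0022, "tz": 0, "rx": 0, "ry": 0, "rz": 0.1, "gripper": 1}

```text
time_s: 20.8
ee_pos: [555.5, 123.4, 46.5]
ee_rot: [-179.9, -0.2, 117.9]
force: [-2.8, 4.0, 0.9]
gripper_width: 0.8
gripper_force: 2.7
```

Emit:
send_rows:
  motion:
    - {"tx": -0.0034, "ty": 0.0022, "tz": 0, "rx": 0, "ry": 0, "rz": 0.1, "gripper": 1}
    - {"tx": -0.0034, "ty": 0.0022, "tz": 0, "rx": 0, "ry": 0, "rz": 0.1, "gripper": 1}
    - {"tx": -0.0034, "ty": 0.0022, "tz": 0, "rx": 0, "ry": 0, "rz": 0.1, "gripper": 1}

```text
time_s: 21.18
ee_pos: [561.3, 119.5, 46.4]
ee_rot: [-180.0, -0.1, 109.0]
force: [-2.0, 2.9, 1.0]
gripper_width: 0.1
gripper_force: 1.3
```

Emit:
send_rows:
  motion:
    - {"tx": -0.0034, "ty": 0.0022, "tz": 0, "rx": 0, "ry": 0, "rz": 0.1, "gripper": 1}
    - {"tx": -0.0034, "ty": 0.0022, "tz": 0, "rx": 0, "ry": 0, "rz": 0.1, "gripper": 1}
    - {"tx": -0.0034, "ty": 0.0022, "tz": 0, "rx": 0, "ry": 0, "rz": 0.1, "gripper": 1}
    - {"tx": 0, "ty": 0, "tz": 0, "rx": 0, "ry": 0, "rz": 0, "gripper": 1}

```text
time_s: 21.68
ee_pos: [566.7, 114.6, 46.5]
ee_rot: [180.0, 0.0, 100.1]
force: [0.8, 0.1, 0.9]
gripper_width: 0.1
gripper_force: 0.0
```

```bash
python3 asc.py
```

```text
...-BB##BBBBBB-#BB#BB---......BBBBBB--BBBBBB-..........
...-BB##-BBBBBB-B-B#--B-......BBBBB---BBBBB-...........
...-BB-#-BBBBB-#BB-BB-B--......BBB----BBBB-............
..--BB-#-BBBBB--B--B------.....BBBB--BBBB-.............
.---BBB#-BBBB-B--BBB#B---......BBBBBBBBB...........-...
--.--BB##BBBBBBB-B-BB#---......BBBBBBB-.........-..-..-
....-BB##BBBBB-------BB##-...--BBBBBBB.............-...
.....BB##BBBBBBBB-BB-B-B###-...-BBBB-..................
.....BB-#BBBBB-----B-BBB####-....BB-...................
.....BB-#-BBBB--BBBB-B-######-...BB-...................
.....BB-#-BBBB#---B-B---######---##-...................
......B-#-BBBBB#-B--#--#############-..................
......BB#-BBBB---BB----##############--................
......BB#-BBBBBBBBBB-..-###############-...............
......BB##BBBB------....-###############-..............
.......B-#BBBBB-#B-......--###############-............
.......B-#BBBB----........--################-..........
.......B-#-BBB---...........-###############-..........
........-#-BBB-.............-################-.........
..........-BBB.............-########
[... 391 characters left out ...]
########-...........
..............................--#########-.............
.................................------................
.......................................................
.......................................................
.......................................................
.......................................................
.......................................................
.......................................................
.......................................................
.......................................................
.......................................................
21.725 [566.6 114.7  46.4] [180.    0.  100.1] [-0.1  0.1  0.6]
```

Second click, force zero again. Third, going more carefully near the crest.

Emit:
send_rows:
  motion:
    - {"tx": -0.0034, "ty": 0.0022, "tz": 0, "rx": 0, "ry": 0, "rz": 0.1, "gripper": 1}
    - {"tx": -0.0034, "ty": 0.0022, "tz": 0, "rx": 0, "ry": 0, "rz": 0.1, "gripper": 1}
    - {"tx": -0.0034, "ty": 0.0022, "tz": 0, "rx": 0, "ry": 0, "rz": 0.1, "gripper": 1}
    - {"tx": -0.0034, "ty": 0.0022, "tz": 0, "rx": 0, "ry": 0, "rz": 0.1, "gripper": 1}
    - {"tx": -0.0034, "ty": 0.0022, "tz": 0, "rx": 0, "ry": 0, "rz": 0.1, "gripper": 1}
    - {"tx": -0.0034, "ty": 0.0022, "tz": 0, "rx": 0, "ry": 0, "rz": 0.1, "gripper": 1}

```text
time_s: 22.48
ee_pos: [573.4, 106.9, 46.6]
ee_rot: [-180.0, -0.2, 81.9]
force: [-1.2, 5.8, -0.3]
gripper_width: 0.5
gripper_force: 2.8
```

Emit:
send_rows:
  motion:
    - {"tx": -0.0034, "ty": 0.0022, "tz": 0, "rx": 0, "ry": 0, "rz": 0.1, "gripper": 1}
    - {"tx": -0.0034, "ty": 0.0022, "tz": 0, "rx": 0, "ry": 0, "rz": 0.1, "gripper": 1}
    - {"tx": -0.0034, "ty": 0.0022, "tz": 0, "rx": 0, "ry": 0, "rz": 0.1, "gripper": 1}

```text
time_s: 22.85
ee_pos: [575.8, 100.3, 46.5]
ee_rot: [-180.0, -0.1, 73.0]
force: [-0.6, 2.6, 0.4]
gripper_width: 0.3
gripper_force: 1.0
```

Emit:
send_rows:
  motion:
    - {"tx": -0.0017, "ty": 0.0011, "tz": 0, "rx": 0, "ry": 0, "rz": 0.05, "gripper": 1}
    - {"tx": -0.0017, "ty": 0.0011, "tz": 0, "rx": 0, "ry": 0, "rz": 0.05, "gripper": 1}
    - {"tx": -0.0017, "ty": 0.0011, "tz": 0, "rx": 0, "ry": 0, "rz": 0.05, "gripper": 1}
    - {"tx": -0.0017, "ty": 0.0011, "tz": 0, "rx": 0, "ry": 0, "rz": 0.05, "gripper": 1}
    - {"tx": 0, "ty": 0, "tz": 0, "rx": 0, "ry": 0, "rz": 0, "gripper": 1}

```text
time_s: 23.48
ee_pos: [576.7, 95.0, 46.5]
ee_rot: [180.0, 0.0, 67.0]
force: [0.4, 0.4, -0.4]
gripper_width: 0.2
gripper_force: 0.0
```

```bash
python3 asc.py
```

```text
.....---BB-----BBBBBBBBBBBBBBBBBB-.--..................
....----BB----BBBBBBBBBBBBBBBB..--..-..................
...-----BBBB-BBBBBBBBBBBBBBBB...--..-..................
..------BBBBBBBBBBBBBBBBBBBBB...--..--.................
..-------BBBBBBBBBBBBBBBBBBBB...--..--.............-...
.------.-BBBBBBBBBBBBBBBBBBBB-...-...-...............--
.-..-.....BBBBBBBBBBBBBBBBBB--...-..--...............--
...........BBBBBBBBBBBBBBB----...-...-................-
............BBBBBBBBBB-----.....---..-.................
............BBBBBBBB--..........------.................
.............BBBB-..--...........-####.................
.............-..-....--...........####.................
..................................####-................
..................................####-................
..................................#####--..............
................................-#########-............
..............................-############--..........
.............................-###############..........
............................-################-.........
............................########
[... 388 characters left out ...]
###########-...........
..............................--#########-.............
.................................-------...............
.......................................................
.......................................................
.......................................................
.......................................................
.......................................................
.......................................................
.......................................................
.......................................................
.......................................................
23.525 [576.7  95.1  46.5] [180.   0.  67.] [ 0.2 -0.6  0.2]
```

Third click: the pointer now points at four dots and the force is zero. I'll back off, lift, and cross to the button.

Emit:
send_rows:
  motion:
    - {"tx": 0.012, "ty": 0, "tz": 0, "rx": 0, "ry": 0, "rz": 0, "gripper": 1}
    - {"tx": 0.012, "ty": 0, "tz": 0, "rx": 0, "ry": 0, "rz": 0, "gripper": 1}
    - {"tx": 0, "ty": 0, "tz": -0.05, "rx": 0, "ry": 0, "rz": 0, "gripper": 1}
    - {"tx": 0, "ty": 0, "tz": -0.1, "rx": 0, "ry": 0, "rz": 0, "gripper": 1}
    - {"tx": -0.08, "ty": -0.013, "tz": 0, "rx": 0, "ry": 0, "rz": 0, "gripper": 1}
    - {"tx": -0.08, "ty": -0.013, "tz": 0, "rx": 0, "ry": 0, "rz": 0, "gripper": 1}
    - {"tx": -0.08, "ty": -0.013, "tz": 0, "rx": 0, "ry": 0, "rz": 0, "gripper": 1}
    - {"tx": -0.078, "ty": -0.013, "tz": 0, "rx": 0, "ry": 0, "rz": 0, "gripper": 1}
    - {"tx": 0, "ty": 0, "tz": 0, "rx": 0, "ry": 0, "rz": 0, "gripper": 1}
    - {"tx": 0, "ty": 0, "tz": 0, "rx": 0, "ry": 0, "rz": 0, "gripper": 1}

```text
time_s: 24.78
ee_pos: [496.2, -29.4, 121.7]
ee_rot: [179.9, -0.0, 67.0]
force: [0.1, 0.2, -0.1]
gripper_width: 0.4
gripper_force: 0.0
```

```bash
python3 look.py 7
```

```text
{'time_s': np.float64(24.9), 'ee_pos': array([496.3, -29. , 121.5]), 'ee_rot': array([180. ,  -0. ,  67.1]), 'force': array([ 0.2, -0.3, -0.7])}
```

View pics/c7.png

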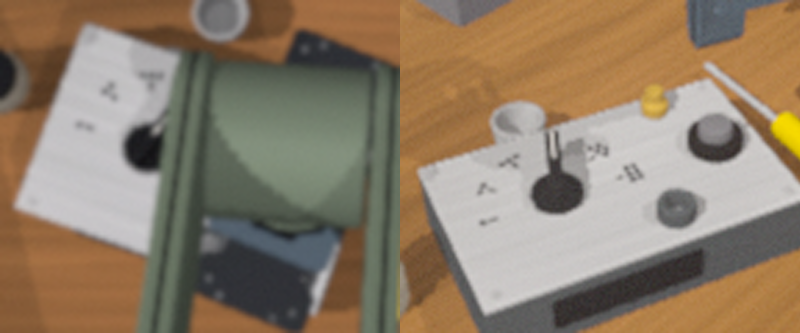

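The picture shows the pointer at (552,150) aimed at the four-dot mark, the loose things in place, and the fingertips at (715,45) above the button. Now I lower onto it.

Emit:
send_rows:
  motion:
    - {"tx": 0, "ty": 0, "tz": 0.05, "rx": 0, "ry": 0, "rz": 0, "gripper": 1}
    - {"tx": 0, "ty": 0, "tz": 0.04, "rx": 0, "ry": 0, "rz": 0, "gripper": 1}
    - {"tx": 0, "ty": 0, "tz": 0.01, "rx": 0, "ry": 0, "rz": 0, "gripper": 1}
    - {"tx": 0, "ty": 0, "tz": 0, "rx": 0, "ry": 0, "rz": 0, "gripper": 1}

```text
time_s: 25.38
ee_pos: [495.9, -29.4, 71.5]
ee_rot: [-180.0, 0.0, 67.1]
force: [-0.3, -0.1, -0.2]
gripper_width: 0.5
gripper_force: 0.0
```

Emit:
send_rows:
  motion:
    - {"tx": 0, "ty": 0, "tz": 0.006, "rx": 0, "ry": 0, "rz": 0, "gripper": 1}
    - {"tx": 0, "ty": 0, "tz": 0.006, "rx": 0, "ry": 0, "rz": 0, "gripper": 1}
    - {"tx": 0, "ty": 0, "tz": 0, "rx": 0, "ry": 0, "rz": 0, "gripper": 1}

```text
time_s: 25.75
ee_pos: [495.4, -29.9, 65.5]
ee_rot: [180.0, 0.0, 67.0]
force: [0.6, 0.2, 0.2]
gripper_width: 0.6
gripper_force: 0.0
```

Emit:
send_rows:
  motion:
    - {"tx": 0, "ty": 0, "tz": 0.004, "rx": 0, "ry": 0, "rz": 0, "gripper": 1}
    - {"tx": 0, "ty": 0, "tz": 0.004, "rx": 0, "ry": 0, "rz": 0, "gripper": 1}
    - {"tx": 0, "ty": 0, "tz": 0, "rx": 0, "ry": 0, "rz": 0, "gripper": 1}

```text
time_s: 26.12
ee_pos: [495.3, -29.9, 61.3]
ee_rot: [-180.0, 0.0, 67.0]
force: [-0.1, -0.7, -0.3]
gripper_width: 0.3
gripper_force: 0.0
```

Emit:
send_rows:
  motion:
    - {"tx": 0, "ty": 0, "tz": 0.004, "rx": 0, "ry": 0, "rz": 0, "gripper": 1}
    - {"tx": 0, "ty": 0, "tz": 0.004, "rx": 0, "ry": 0, "rz": 0, "gripper": 1}
    - {"tx": 0, "ty": 0, "tz": 0, "rx": 0, "ry": 0, "rz": 0, "gripper": 1}

```text
time_s: 26.5
ee_pos: [495.3, -29.8, 57.3]
ee_rot: [-180.0, 0.0, 67.0]
force: [-0.1, 0.0, 0.6]
gripper_width: 0.7
gripper_force: 0.0
```

Emit:
send_rows:
  motion:
    - {"tx": 0, "ty": 0, "tz": 0.004, "rx": 0, "ry": 0, "rz": 0, "gripper": 1}
    - {"tx": 0, "ty": 0, "tz": 0, "rx": 0, "ry": 0, "rz": 0, "gripper": 1}

```text
time_s: 26.75
ee_pos: [495.3, -29.8, 55.3]
ee_rot: [-180.0, 0.0, 67.0]
force: [-0.4, -0.7, 0.2]
gripper_width: 0.5
gripper_force: 0.0
```

Emit:
send_rows:
  motion:
    - {"tx": 0, "ty": 0, "tz": 0.004, "rx": 0, "ry": 0, "rz": 0, "gripper": 1}
    - {"tx": 0, "ty": 0, "tz": 0, "rx": 0, "ry": 0, "rz": 0, "gripper": 1}

```text
time_s: 27.0
ee_pos: [495.3, -29.8, 53.3]
ee_rot: [-180.0, 0.0, 67.0]
force: [-0.6, -0.1, -0.1]
gripper_width: 0.2
gripper_force: 0.0
```

Emit:
send_rows:
  motion:
    - {"tx": 0, "ty": 0, "tz": 0.004, "rx": 0, "ry": 0, "rz": 0, "gripper": 1}
    - {"tx": 0, "ty": 0, "tz": 0, "rx": 0, "ry": 0, "rz": 0, "gripper": 1}

```text
time_s: 27.25
ee_pos: [495.3, -29.9, 51.3]
ee_rot: [-180.0, 0.0, 67.0]
force: [-0.1, 0.0, 0.7]
gripper_width: 0.3
gripper_force: 0.0
```

Still no touch; I'll continue in small steps while watching the force.

Emit:
send_rows:
  motion:
    - {"tx": 0, "ty": 0, "tz": 0.004, "rx": 0, "ry": 0, "rz": 0, "gripper": 1}
    - {"tx": 0, "ty": 0, "tz": 0, "rx": 0, "ry": 0, "rz": 0, "gripper": 1}

```text
time_s: 27.5
ee_pos: [495.3, -29.8, 49.3]
ee_rot: [-180.0, 0.0, 67.0]
force: [0.1, -0.3, -0.8]
gripper_width: 0.0
gripper_force: 0.0
```

Emit:
send_rows:
  motion:
    - {"tx": 0, "ty": 0, "tz": 0.004, "rx": 0, "ry": 0, "rz": 0, "gripper": 1}
    - {"tx": 0, "ty": 0, "tz": 0, "rx": 0, "ry": 0, "rz": 0, "gripper": 1}

```text
time_s: 27.75
ee_pos: [495.5, -29.9, 47.4]
ee_rot: [180.0, 0.0, 67.0]
force: [0.2, -0.7, -0.5]
gripper_width: 0.5
gripper_force: 0.0
```

Emit:
send_rows:
  motion:
    - {"tx": 0, "ty": 0, "tz": 0.004, "rx": 0, "ry": 0, "rz": 0, "gripper": 1}
    - {"tx": 0, "ty": 0, "tz": 0, "rx": 0, "ry": 0, "rz": 0, "gripper": 1}

```text
time_s: 28.0
ee_pos: [495.6, -29.9, 45.6]
ee_rot: [180.0, -0.0, 67.0]
force: [-0.8, 0.3, 2.4]
gripper_width: 0.4
gripper_force: 1.2
```

Contact at about 47.5 reported. Now press it down.

Emit:
send_rows:
  motion:
    - {"tx": 0, "ty": 0, "tz": 0.004, "rx": 0, "ry": 0, "rz": 0, "gripper": 1}
    - {"tx": 0, "ty": 0, "tz": 0.004, "rx": 0, "ry": 0, "rz": 0, "gripper": 1}
    - {"tx": 0, "ty": 0, "tz": 0, "rx": 0, "ry": 0, "rz": 0, "gripper": 1}

```text
time_s: 28.38
ee_pos: [495.6, -29.8, 41.5]
ee_rot: [180.0, -0.0, 67.0]
force: [-0.8, 1.1, 5.2]
gripper_width: 0.4
gripper_force: 2.3
```

Emit:
send_rows:
  motion:
    - {"tx": 0, "ty": 0, "tz": 0.003, "rx": 0, "ry": 0, "rz": 0, "gripper": 1}
    - {"tx": 0, "ty": 0, "tz": 0, "rx": 0, "ry": 0, "rz": 0, "gripper": 1}

```text
time_s: 28.62
ee_pos: [495.6, -29.9, 41.2]
ee_rot: [180.0, -0.0, 67.0]
force: [-1.9, 0.2, 13.2]
gripper_width: 0.7
gripper_force: 6.5
```

It hit the end stop: 13 N after about 6 mm of travel. Release and lift well clear.

Emit:
send_rows:
  motion:
    - {"tx": 0, "ty": 0, "tz": -0.01, "rx": 0, "ry": 0, "rz": 0, "gripper": 1}
    - {"tx": 0, "ty": 0, "tz": -0.02, "rx": 0, "ry": 0, "rz": 0, "gripper": 1}
    - {"tx": 0, "ty": 0, "tz": -0.06, "rx": 0, "ry": 0, "rz": 0, "gripper": 1}
    - {"tx": 0, "ty": 0, "tz": -0.1, "rx": 0, "ry": 0, "rz": 0, "gripper": 1}
    - {"tx": 0, "ty": 0, "tz": -0.1, "rx": 0, "ry": 0, "rz": 0, "gripper": 1}
    - {"tx": 0, "ty": 0, "tz": 0, "rx": 0, "ry": 0, "rz": 0, "gripper": 1}
    - {"tx": 0, "ty": 0, "tz": 0, "rx": 0, "ry": 0, "rz": 0, "gripper": 1}
    - {"tx": 0, "ty": 0, "tz": 0, "rx": 0, "ry": 0, "rz": 0, "gripper": 1}

```text
time_s: 29.62
ee_pos: [494.2, -29.7, 183.3]
ee_rot: [-179.8, 0.1, 67.0]
force: [-0.0, -0.3, -0.8]
gripper_width: 0.3
gripper_force: 0.0
```

```bash
python3 asc.py | sed -n '8,26p;$p'; python3 -c "
from h import *
a=pickle.load(open('s7.pkl','rb'))['frame'];b=env.grab_frame('side')['frame']
d=np.abs(a.astype(int)-b).mean(2)>40
print('changed px round button',d[205:232,265:300].sum(),'selector',d[215:250,185:255].sum(),'ring',d[236:256,255:275].sum())
print(env.job_done())"
```

```text
-................................-...-.................
.................................--..-.................
.................................-----.................
.................................-####.................
..................................####.................
..................................####.................
..................................####-................
..................................#####--..............
................................-#########-............
..............................-############--..........
.............................-###############..........
............................-################-.........
............................-################-.........
............................##################.........
...........................-##################.........
...........................-##################.........
...........................-#################-.........
............................-################-.........
.............................###############-..........
29.675 [494.4 -29.7 183.4] [-1.798e+02  1.000e-01  6.700e+01] [ 0.8 -0.1 -0.3]
changed px round button 0 selector 0 ring 0
the job is handed in; nothing more can be done
None
```

I turned the selector three clicks to the four-dot mark, pressed the capture button to its stop and released it, and handed the job in with the robot clear; no verdict came back, and one risk remains: while the fingertips were passing over the pointer, the reported pose put the grasp point inside the "taken between the fingers" zone, although the fingers visibly ended about 20 mm above the reported tip.

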